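# Load the dish warmer and set its thumbwheel

### The job

Put all the white ramekins into the dish warmer: press the round release button on its top so that the tray springs out, and stand every ramekin upright on the tray's floor. Push the tray home until it clicks and stays shut by itself, and only then roll the edge thumbwheel away from you with a fingertip until its white mark comes up and lies on top, in line with the two studs beside the wheel. Leave the salt shaker, pepper mill, lemon and tin where they are.

Things in the scene. Friction and masses are not known exactly. Their poses are not given: they have to be found in the camera images.
- warmer: dish warmer, low steel box fixed to the worktop, 230 (x) by 342 (y) by 85 mm tall. Origin: on the worktop under the middle of the tray's front; +x inwards (away from the robot), +y to its left. Tray bay y -122 to 138 mm, control column y 139 to 210 mm, fronts flush at x = 0. On top: white release button (above the tray's left end); dark thumbwheel left of it
- tray (a joint): how far the tray is out, m: 0 shut, 0.21 fully out (along the warmer's -x). A spring drives it out (3.5 to 5.5 N, drag 12 N per m/s) and holds it at its outer stop. To latch, push it to 0 or past (stop at -0.003; some 5 N more just before the click); it then stays within 2 mm of 0 when let go. Pushed less, it springs out again
- tray_in (a point): centre of the tray's inner floor, moves with the tray; axes as the warmer's. Floor flat, 14 mm above the worktop, 202 (x) by 226 mm (y) inside; side and rear walls 5 mm thick, 34 mm above the floor; front panel 61 mm above the floor. Four ramekins fit, two by two, at about x +-45, y +-54 mm; with the tray fully out the housing begins at x = +97 mm
- tray_front (a point): middle of the outer face of the tray's black front panel, 42 mm above the worktop, moves with the tray; axes as the warmer's. The panel is 12 mm thick, 262 mm wide (y -124 to 138 mm) and spans 9 to 75 mm above the worktop; push it toward the warmer's +x
- button_top (a point): centre of the top of the release button at rest, 95 mm above the worktop; 24 mm across, stands 10 mm above the housing. Pressed down 8 mm (1 N at first, 4 N fully down, stop at 9 mm) it frees the tray; springs back when let go
- wheel (a joint): angle of the thumbwheel, rad, 0 to 3.2, starts between 0 and 0.8; grows as its top is rolled toward the warmer's +x (away from the robot). Required 2.15 to 2.65; at 2.4 the mark is exactly on top. Stays where it is left; 1 to 3 N tangential on the rim turns it, so press down 4 to 10 N and stroke
- wheel_top (a point): crown of the thumbwheel, 95 mm above the worktop; fixed point. Wheel axis along the warmer's y, radius 25 mm, width 20 mm, rubber; only its top 10 mm stands out of the housing; stroke it, 25 mm along x gives 1 rad; rigid downward. White mark 6 mm wide across the rim, at first hidden; studs 19 mm either side of the crown. Button 53 mm to the right (-y)
- dish0: ramekin, a small white ceramic dish, round, no handle, open at the top: 48 mm tall, 62 mm across at the rim, 58 mm at the foot, wall 4 mm, inner floor 6 mm up, about 0.16 kg. Origin: centre of the underside; z up. Grip it across its outside about 30 mm up. 3 or 4 dishes are present; an absent one reads None
- dish1: ramekin exactly like dish0; reads None if absent
- dish2: ramekin exactly like dish0; reads None if absent
- dish3: ramekin exactly like dish0; reads None if absent
- shaker: bystander, loose: salt shaker, 44 mm across, 90 mm tall; stands among the dishes, origin under its centre; not to be moved
- mill: bystander, loose: dark wooden pepper mill, 58 mm across, 170 mm tall, right front; not to be moved
- lemon: bystander, loose: lemon, 72x55x56 mm, right front; not to be moved
- tin: bystander, loose: food tin, 75 mm across, 58 mm tall, at the far left beside the air fryer; not to be moved. The air fryer (fixed, 0.37 m tall) stands left of the warmer, about x 0.57 to 0.86, y 0.12 to 0.42: keep hand and arm clear of it

How it is judged:
By the outcome, as a careful person would: the job done as asked, in the order asked, and still so for the second after the job is handed in, with the robot touching nothing.
Of dish0, dish1, dish2, dish3 only 3 to 4 are there at a start; the rules pass over those that are not, and their reading is None.
At some moment in a run one of dish0, dish1, dish2, dish3 may be knocked a few centimetres aside while the robot is not near it.
It also fails if it takes over 210 s, if anything falls off the work surface, if the arm or the gripper's body presses on something with over 40 N, if the wrist force passes 120 N, or if a joint passes its speed limit or range.

### The arm

A 7-joint arm with a two-finger parallel gripper is mounted at the origin on a cart in front of the work surface, level with it; the furniture and walls round the work are solid. World frame = base frame: x ahead of the robot, y to its left, z up, the work surface at z = 0. Lengths are in m, angles in rad, forces in N, time in s.
With the tool pointing down it reaches from about 0.4 to 0.85 m from the base axis. Payload 10.4 kg.
Tool frame: the origin (TCP) lies midway between the tips of the shut fingers; the grasp point (between the pads) lies 19 mm behind it; z points along the fingers, y is the line along which they close (so a half turn about z gives the same grasp; the last joint's range is limited). The gripper opens to 87 mm and grips with 3 to 60 N. Pads are 19 mm wide; open, the fingers measure 117 mm over their backs; the gripper's body (75 mm by 190 mm) begins 51 mm behind the grasp point.
Start: joints at [1.212, 0.332, -0.065, 1.46, 0.022, 1.35, -0.088], TCP at [0.206, -0.59, 0.223] pointing down, gripper open.
Joint ranges: [-2.6, 2.6], [-0.5, 2.12], [-1.47, 1.34], [0.16, 2.42], [-1.27, 4.41], [0.06, 2.06], [-2.6, 2.6]. Speed limits (rad/s): [2.22, 2.22, 2.79, 2.79, 3.14, 3.14, 3.14].

### API

Orientations are given as a unit quaternion [x, y, z, w].
In Python, from bench import sensors, eyes, order gives the robot as it stands.
- The arm moves only by the tool arm_command, never from a script. Its argument "steps" is a list of rows, each an object with "rot": the turn, a rotation vector about the world's x, y, z in degrees, a list of three; "slide": the shift along the world's x, y, z in m, a list of three; "grip": the opening, from 0 (shut) to 1 (fully open). A call has exactly 8 rows; each row shifts and turns the commanded pose from where the row before left it; what a row does not reach is not made up. A row lasts 1/8 s, in which the tool goes at most 62.5 mm and 10.7 degrees, less where a joint would pass 70% of its speed; a pose out of reach is approached as far as the arm can. A call with a gripper value outside its range is refused whole. The fingers move at their own pace and stop on an object; "newtons" is the grip in N (left out, the last holds). Time passes only in rows, so rows that do not move let the fingers close, or fill a call up. It gives the time, the measured TCP pose, the force, the opening and the grip force at its end, in the units of the state.
- sensors.read_state(): the state, without advancing time (a new reading comes with each control period).
- eyes.camera(name): name is "scene" or "top" or "wrist"; returns a dict with "pixels" (384x512x3 uint8, red, green, blue), "intrinsics" (3x3 intrinsics, pixels), "k1" (the pictures are not rectified: a ray, as slopes to the right and down, at radius r is drawn at 1 + k1 r^2 times it, then the intrinsics apply), "pose" (4x4, takes a point from camera to world coordinates). Camera axes: x right, y down, z forward; pixel columns grow to the right and rows downward; lengths in m; the calibration is good to about 2 mm. A picture is of the moment at which its call begins. There is no depth.
- order.close_job(): hands the job in; it is judged then, once.
Trained networks look in a picture, given as the dict that the camera call returned (one of the last four; its "shot" number tells which), for a name from the list of things; names that differ only in an ending like _2 or _b are one class to them, and where a whole thing is asked for, a point or a joint stands for the part that bears it (a point fixed in the world has none). Each returns a list of dicts, best first, with "conf" (0 to 1); they miss things now and then, are a little off and sometimes report something else, mostly with a low value. They report only what shows in the picture. A call takes as long as a camera call.
- eyes.look_for(name, picture): "bbox" ([left, top, right, bottom] in pixels, round what is visible of it).
The state is a dict: "time": time; "joint_positions": joint angles; "joint_vel": joint speeds; "joint_torque": joint torques, N m; "ee_pos": TCP position; "eef_rot": TCP orientation; "ft_force": force on the tool from outside, world axes, zero at the start; "torque": the same for the moment, N m; "width": finger opening in m; "grip_force": force on a finger pad.
Only numpy, scipy, OpenCV 4.12 (cv2) and the standard library are available. Lean on these libraries where they do the work, as an engineer would, in place of code of your own. Each camera call takes 0.05 s, during which the arm holds its last target. There are 200 camera calls.

## Working session

There is one attempt and no reset: what is moved stays moved. The work goes in short steps, Python scripts to look and compute and a tool call to move; the robot and the scene stay as the last step left them, time stands still between calls to the robot, and variables do not carry over. Pictures are saved under pics/ and viewed, at most 14 in all, crops included, and the job is handed in when it is done.

Besides the shell and the picture viewer there is one more tool, called after "Request:" as name(argument=value, ...) on one line, values as JSON. arm_command: Moves the arm, as the interface text tells. Its arguments: {"type":"object","properties":{"steps":{"type":"array","items":{"type":"object","properties":{"rot":{"type":"array","items":{"type":"number"}},"slide":{"type":"array","items":{"type":"number"}},"grip":{"type":"number"}}}},"newtons":{"type":"number"}},"required":["steps"]}

```bash
mkdir -p pics; ls
cat > h.py <<'E'
import numpy as np, cv2
from bench import sensors, eyes, order
def shot(name, fn=None):
    p=eyes.camera(name)
    if fn: cv2.imwrite('pics/'+fn, cv2.cvtColor(p['pixels'],cv2.COLOR_RGB2BGR))
    return p
def at_z(p,uv,z):
    K=np.array(p['intrinsics']);T=np.array(p['pose'])
    d=(np.array(uv,float)-K[:2,2])/[K[0,0],K[1,1]]
    s=d.copy()
    for _ in range(30): s=d/(1+p['k1']*(s@s))
    r=T[:3,:3]@[s[0],s[1],1]; o=T[:3,3]
    return o+r*(z-o[2])/r[2]
def proj(p,X):
    K=np.array(p['intrinsics']);T=np.array(p['pose'])
    c=T[:3,:3].T@(np.array(X)-T[:3,3]); s=c[:2]/c[2]; s=s*(1+p['k1']*(s@s))
    return s*[K[0,0],K[1,1]]+K[:2,2]
def find(p,n,z):
    for d in eyes.look_for(n,p):
        b=d['bbox']; c=[(b[0]+b[2])/2,(b[1]+b[3])/2]
        print(n,round(d['conf'],2),np.round(b),np.round(at_z(p,c,z),3)[:2])
E
python3 - <<'E'
from h import *
s=sensors.read_state(); print(s)
for n in ('top','scene'):
    p=shot(n,n+'1.png'); print(n,np.round(p['pose'],3).tolist(),p['intrinsics'],p['k1'])
    for o,z in (('dish0',.024),('shaker',.045),('mill',.085),('lemon',.028),('tin',.03),('button_top',.095),('warmer',.085),('wheel',.09),('tray',.04)): find(p,o,z)
E
```

```text
pics
{'time': 0.0, 'joint_positions': array([ 1.21237743,  0.33288259, -0.0647488 ,  1.46092131,  0.02166392,
        1.34989485, -0.08850528]), 'joint_vel': array([ 3.47815409e-04, -1.95683120e-04,  3.66977520e-05, -2.67056579e-04,
       -6.67379144e-06,  2.40727553e-04, -9.63334582e-04]), 'joint_torque': array([ 4.31064445e-04, -6.23259044e+01,  2.50579894e-02, -3.89903212e+01,
       -6.12927787e-02,  3.97584925e-02,  2.03577151e-04]), 'ee_pos': array([ 0.20584184, -0.58973139,  0.22175694]), 'eef_rot': array([ 9.85929746e-01,  1.67158727e-01, -1.71845630e-04, -6.82874708e-04]), 'ft_force': array([ 0.64298587, -0.21534799,  0.18403749]), 'torque': array([-0.01100744, -0.02311436, -0.03698737]), 'grip_force': 0.0, 'width': 0.0872569315737759}
top [[0.021, -0.995, 0.101, 0.456], [-1.0, -0.021, -0.005, -0.087], [0.007, -0.101, -0.995, 1.322], [0.0, 0.0, 0.0, 1.0]] [[358.31418985   0.         255.27773656]
 [  0.         358.31418985 190.86449652]
 [  0.           0.           1.        ]] -0.023035144665991054
dish0 0.84 [173. 207. 192. 227.] [0.487 0.168]
dish0 0.81 [111. 228. 132.
[... 652 characters left out ...]
581, 0.958], [-0.009, -0.669, -0.744, 1.427], [0.0, 0.0, 0.0, 1.0]] [[492.6602826    0.         255.09510635]
 [  0.         492.6602826  203.523367  ]
 [  0.           0.           1.        ]] -0.09774074900194067
dish0 0.89 [237. 232. 256. 259.] [0.543 0.053]
dish0 0.88 [235. 267. 256. 289.] [0.48  0.173]
dish0 0.86 [216. 322. 240. 346.] [0.423 0.38 ]
dish0 0.69 [264. 258. 279. 279.] [0.42  0.097]
shaker 0.73 [235. 290. 252. 317.] [0.429 0.273]
mill 0.73 [332. 145. 349. 183.] [ 0.395 -0.436]
lemon 0.65 [336. 138. 353. 149.] [ 0.444 -0.623]
button_top 0.65 [198. 148. 270. 239.] [ 0.679 -0.09 ]
warmer 0.93 [196. 147. 272. 240.] [ 0.682 -0.096]
tray 0.68 [235. 171. 268. 226.] [ 0.634 -0.143]
```

Run:
```python
import cv2
a=cv2.imread('pics/top1.png')[90:270,85:415]; cv2.imwrite('pics/top1c.png',cv2.resize(a,None,fx=2.4,fy=2.4,interpolation=cv2.INTER_CUBIC))
```

```text
(no output)
```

View pics/top1c.png

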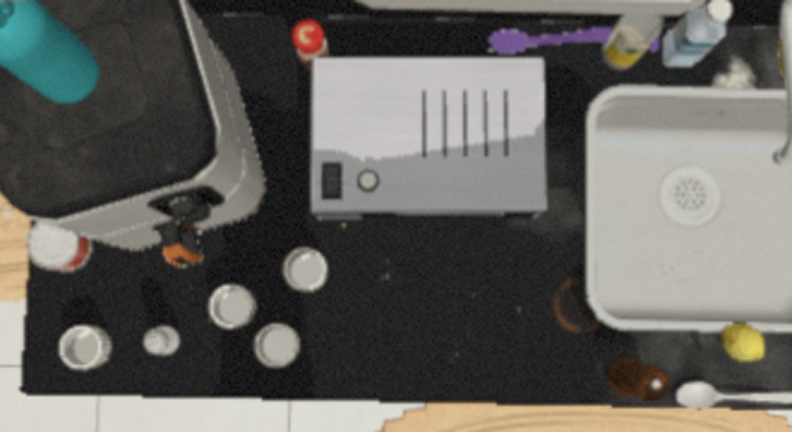

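View pics/scene1.png

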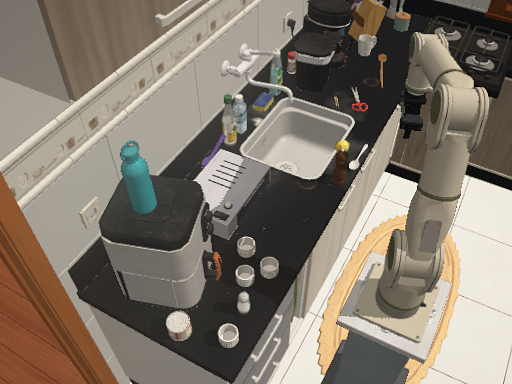

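Top view: four ramekins, the warmer with its button near (238,165) px and wheel near (223,165). The fryer handle (orange) sits close to the second dish, so I'll triangulate the important points.

```bash
cat >> h.py <<'E'
def tri(obs):
    A=np.zeros((3,3));b=np.zeros(3)
    for p,uv in obs:
        o=np.array(p['pose'])[:3,3]; r=at_z(p,uv,0)-o; r/=np.linalg.norm(r); M=np.eye(3)-np.outer(r,r); A+=M;b+=M@o
    return np.linalg.solve(A,b)
E
python3 - <<'E'
from h import *
p=shot('top');q=shot('scene')
a=cv2.cvtColor(q['pixels'],cv2.COLOR_RGB2BGR)[180:360,150:320]; cv2.imwrite('pics/sc2.png',cv2.resize(a,None,fx=3.3,fy=3.3,interpolation=cv2.INTER_CUBIC))
f=lambda u,v:(85+u/2.4,90+v/2.4)
for n,u,v,z in (('wheel',331,180,.095),('button',368,180,.095),('FL',312,211,.085),('FR',546,211,.085),('BL',312,58,.085),('BR',545,58,.085)):
    print(n,np.round(at_z(p,f(u,v),z),3))
print('handle', tri([(p,f(182,255)),(q,(216,272))]),tri([(p,f(185,205)),(q,(216,240))]))
for z in (0,.1,.15,.2,.25,.3): print(z,at_z(p,f(182,255),z),at_z(q,(216,272),z))
E
```

```text
wheel [0.668 0.02  0.095]
button [ 0.669 -0.033  0.095]
FL [0.624 0.047 0.085]
FR [ 0.631 -0.292  0.085]
BL [0.852 0.055 0.085]
BR [ 0.86  -0.29   0.085]
handle [0.55533983 0.23309862 0.08374456] [0.59335204 0.19508933 0.19594439]
0 [0.56250187 0.25495994 0.        ] [0.59010008 0.18776705 0.        ]
0.1 [0.55442936 0.22907933 0.1       ] [0.54808228 0.24174563 0.1       ]
0.15 [0.5503931  0.21613902 0.15      ] [0.52707338 0.26873492 0.15      ]
0.2 [0.54635684 0.20319872 0.2       ] [0.50606448 0.29572422 0.2       ]
0.25 [0.54232059 0.19025842 0.25      ] [0.48505559 0.32271351 0.25      ]
0.3 [0.53828433 0.17731811 0.3       ] [0.46404669 0.3497028  0.3       ]
```

View pics/sc2.png

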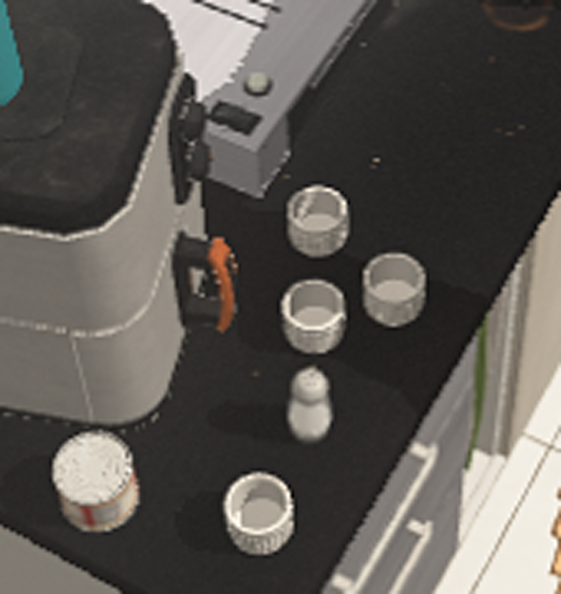

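The fryer handle is around (0.555, 0.233, z≈0.08), close to the dish at (0.485, 0.17). The warmer yaw is about 1.5°. Next I'll go above the button.

Request:
arm_command(steps=[{"slide": [0, 0, 0.05], "rot": [0, 0, 0], "grip": 0}, {"slide": [0.03, 0.04, 0.02], "rot": [0, 0, -5], "grip": 0}, {"slide": [0.03, 0.05, 0], "rot": [0, 0, -5], "grip": 0}, {"slide": [0.03, 0.05, 0], "rot": [0, 0, -7.7], "grip": 0}, {"slide": [0.03, 0.05, 0], "rot": [0, 0, 0], "grip": 0}, {"slide": [0.03, 0.05, 0], "rot": [0, 0, 0], "grip": 0}, {"slide": [0.03, 0.05, 0], "rot": [0, 0, 0], "grip": 0}, {"slide": [0.03, 0.05, 0], "rot": [0, 0, 0], "grip": 0}])

```text
time: 2.1
ee_pos: [0.4167, -0.2484, 0.2929]
eef_rot: [1.0, 0.013, 0.0, 0.0]
ft_force: [0.3, 0.4, -0.4]
width: 0.0149
grip_force: 0.0
```

Request:
arm_command(steps=[{"slide": [0.04, 0.04, 0], "rot": [0, 0, 0], "grip": 0}, {"slide": [0.04, 0.04, 0], "rot": [0, 0, 0], "grip": 0}, {"slide": [0.04, 0.04, 0], "rot": [0, 0, 0], "grip": 0}, {"slide": [0.04, 0.04, 0], "rot": [0, 0, 0], "grip": 0}, {"slide": [0.03, 0.03, 0], "rot": [0, 0, 0], "grip": 0}, {"slide": [0.03, 0.02, 0], "rot": [0, 0, 0], "grip": 0}, {"slide": [0.02, 0.01, 0], "rot": [0, 0, 0], "grip": 0}, {"slide": [0, 0, 0], "rot": [0, 0, 0], "grip": 0}])

```text
time: 3.1
ee_pos: [0.6565, -0.0288, 0.2916]
eef_rot: [1.0, 0.014, -0.001, -0.001]
ft_force: [-0.1, 0.6, -0.6]
width: 0.0005
grip_force: 0.0
```

Run:
```python
from h import *
s=sensors.read_state();print(s['time'],s['ee_pos'],s['eef_rot'],s['ft_force'],s['width'])
p=shot('wrist','w1.png');print(np.round(p['pose'],3).tolist(),p['intrinsics'])
for o,z in (('dish0',.048),('shaker',.09),('wheel',.095),('button_top',.095)): find(p,o,z)
```

```text
3.1 [ 0.65648179 -0.02884906  0.29164513] [ 9.99896892e-01  1.43401747e-02 -5.51901373e-04 -5.10720849e-04] [-0.08512863  0.57486491 -0.57721693] 0.0004970756717601292
[[0.029, -0.967, -0.253, 0.725], [-1.0, -0.028, -0.007, -0.027], [-0.001, 0.253, -0.967, 0.452], [0.0, 0.0, 0.0, 1.0]] [[293.45045396   0.         257.53790015]
 [  0.         293.45045396 187.4097719 ]
 [  0.           0.           1.        ]]
dish0 0.62 [190. 206. 213. 215.] [0.582 0.051]
dish0 0.56 [109. 269. 132. 284.] [0.471 0.178]
shaker 0.92 [ 51. 273.  96. 301.] [0.479 0.223]
shaker 0.27 [187. 206. 215. 212.] [0.599 0.042]
wheel 0.86 [210. 143. 226. 170.] [0.67  0.019]
button_top 0.75 [188.   0. 494. 192.] [ 0.745 -0.124]
```

View pics/w1.png

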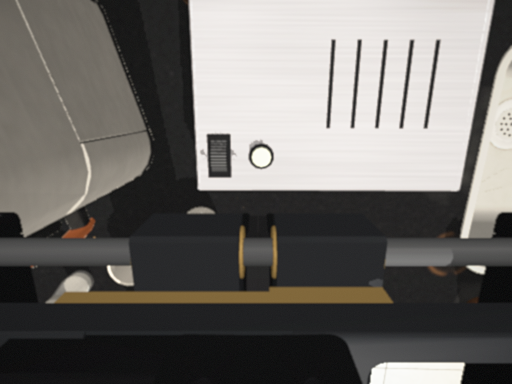

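The wrist view shows the button at (261,156), the wheel at (219,156), and the front edge of the top from (198,191) to (460,191).

Run:
```python
from h import *
p=shot('wrist')
for n,u,v,z in (('b',261,156,.095),('wh',219,156,.093),('FL',198,191,.085),('FR',460,191,.085)): print(n,at_z(p,(u,v),z))
```

```text
b [ 0.6708923  -0.03564793  0.095     ]
wh [0.66925138 0.01615429 0.093     ]
FL [0.62151667 0.04480118 0.085     ]
FR [ 0.63030388 -0.2961859   0.085     ]
```

Request:
arm_command(steps=[{"slide": [0.013, -0.006, -0.04], "rot": [0, 0, 0], "grip": 0}, {"slide": [0, 0, -0.06], "rot": [0, 0, 0], "grip": 0}, {"slide": [0, 0, -0.06], "rot": [0, 0, 0], "grip": 0}, {"slide": [0, 0, -0.02], "rot": [0, 0, 0], "grip": 0}, {"slide": [0, 0, -0.012], "rot": [0, 0, 0], "grip": 0}, {"slide": [0, 0, -0.01], "rot": [0, 0, 0], "grip": 0}, {"slide": [0, 0, -0.005], "rot": [0, 0, 0], "grip": 0}, {"slide": [0, 0, 0], "rot": [0, 0, 0], "grip": 0}])

```text
time: 4.4
ee_pos: [0.6701, -0.0361, 0.0869]
eef_rot: [1.0, 0.013, 0.001, 0.0]
ft_force: [1.7, -0.5, 3.9]
width: 0.0006
grip_force: 1.7
```

Run:
```python
from h import *
p=shot('top','t2.png')
a=cv2.imread('pics/t2.png')[90:270,85:415]; cv2.imwrite('pics/t2c.png',cv2.resize(a,None,fx=2.4,fy=2.4,interpolation=cv2.INTER_CUBIC))
find(p,'tray',.03);find(p,'dish0',.024)
```

```text
tray 0.84 [262. 178. 310. 196.] [ 0.605 -0.205]
dish0 0.73 [193. 224. 213. 241.] [0.434 0.091]
dish0 0.65 [110. 226. 131. 241.] [0.423 0.388]
dish0 0.57 [170. 205. 191. 227.] [0.491 0.174]
dish0 0.54 [204. 194. 222. 214.] [0.537 0.057]
```

View pics/t2c.png

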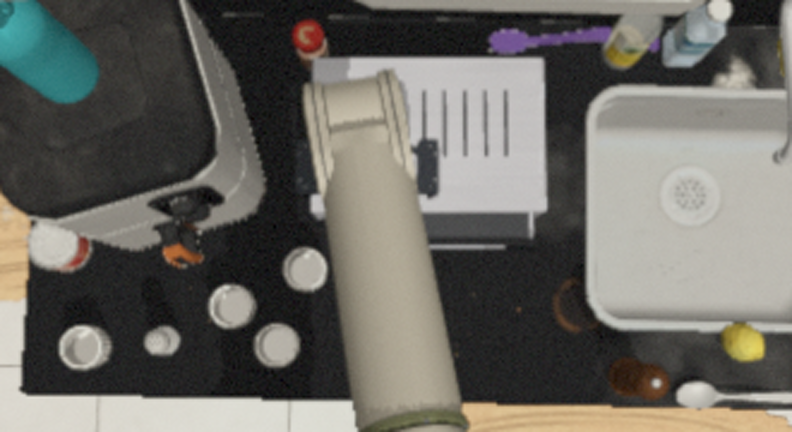

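Tray is springing out. Retract to a spot where the wrist camera sees the ramekins.

Request:
arm_command(steps=[{"slide": [0, 0, 0.06], "rot": [0, 0, 0], "grip": 0}, {"slide": [0, 0, 0.06], "rot": [0, 0, 0], "grip": 0}, {"slide": [-0.03, 0, 0.05], "rot": [0, 0, 5], "grip": 1}, {"slide": [-0.06, 0.01, 0.02], "rot": [0, 0, 5], "grip": 1}, {"slide": [-0.06, 0.02, 0], "rot": [0, 0, 5], "grip": 1}, {"slide": [-0.06, 0.02, 0], "rot": [0, 0, 2.7], "grip": 1}, {"slide": [-0.05, 0.02, 0], "rot": [0, 0, 0], "grip": 1}, {"slide": [-0.03, 0, 0], "rot": [0, 0, 0], "grip": 1}])

```text
time: 5.55
ee_pos: [0.3795, 0.0344, 0.275]
eef_rot: [0.986, 0.168, -0.0, 0.001]
ft_force: [-0.6, 0.1, 0.4]
width: 0.0524
grip_force: 0.0
```

Run:
```python
from h import *
print(sensors.read_state()['ee_pos'],sensors.read_state()['width'])
p=shot('wrist','w2.png')
find(p,'dish0',.024);find(p,'shaker',.045);find(p,'tray',.03)
```

```text
[0.3795052  0.03443063 0.27496574] 0.052397840564190286
dish0 0.91 [255.   1. 312.  65.] [0.546 0.057]
dish0 0.9 [ 4. 13. 48. 70.] [0.427 0.364]
dish0 0.76 [198.  89. 250. 137.] [0.426 0.098]
dish0 0.64 [307.   1. 512. 219.] [ 0.514 -0.137]
shaker 0.59 [ 63.  43. 125.  81.] [0.433 0.266]
tray 0.93 [308.   0. 512. 218.] [ 0.514 -0.135]
tray 0.31 [196.  87. 247. 142.] [0.424 0.1  ]
tray 0.18 [305.   0. 512. 217.] [ 0.514 -0.132]
```

View pics/w2.png

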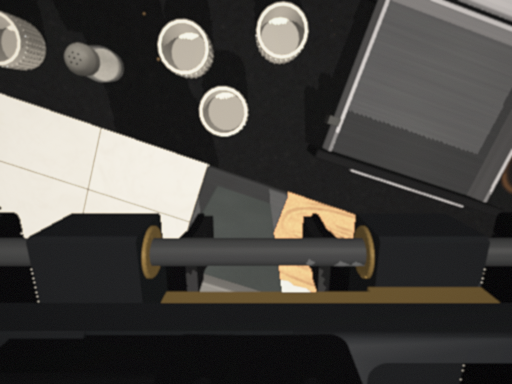

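The wrist view shows three ramekin rims at about (282,31), (186,47) and (223,111). The shaker is at about (82,58). The tray is fully out, with its inner corners near (333,150) and (485,200).

Run:
```python
from h import *
p=shot('wrist')
for n,u,v in (('A',282,31),('B',186,47),('C',223,111)): print(n,at_z(p,(u,v),.048)[:2])
print('shtop',at_z(p,(82,58),.09))
for u,v,z in ((332,150,.075),(484,201,.075),(388,0,.048),(320,152,.075)): print(u,v,at_z(p,(u,v),z)[:2])
```

```text
A [0.54401699 0.05770123]
B [0.48907641 0.16150592]
C [0.43220198 0.09648441]
shtop [0.43642828 0.2540191  0.09      ]
332 150 [ 0.43309967 -0.04690174]
484 201 [ 0.43693365 -0.25723912]
388 0 [ 0.61579718 -0.04796686]
320 152 [ 0.42595561 -0.03390077]
```

Request:
arm_command(steps=[{"slide": [0.06, 0.009, -0.02], "rot": [0, 0, 0], "grip": 1}, {"slide": [0.06, 0.009, -0.02], "rot": [0, 0, 0], "grip": 1}, {"slide": [0.0445, 0.0055, -0.04], "rot": [0, 0, 0], "grip": 1}, {"slide": [0, 0, -0.05], "rot": [0, 0, 0], "grip": 1}, {"slide": [0, 0, -0.05], "rot": [0, 0, 0], "grip": 1}, {"slide": [0, 0, -0.05], "rot": [0, 0, 0], "grip": 1}, {"slide": [0, 0, -0.029], "rot": [0, 0, 0], "grip": 1}, {"slide": [0, 0, 0], "rot": [0, 0, 0], "grip": 1}])

```text
time: 6.8
ee_pos: [0.5422, 0.0565, 0.0142]
eef_rot: [0.986, 0.167, -0.003, -0.001]
ft_force: [-0.3, -0.1, 0.3]
width: 0.0867
grip_force: 0.0
```

Request:
arm_command(steps=[{"slide": [0, 0, 0], "rot": [0, 0, 0], "grip": 0.4}, {"slide": [0, 0, 0], "rot": [0, 0, 0], "grip": 0.4}, {"slide": [0, 0, 0], "rot": [0, 0, 0], "grip": 0.4}, {"slide": [0, 0, 0], "rot": [0, 0, 0], "grip": 0.4}, {"slide": [0, 0, 0.02], "rot": [0, 0, 0], "grip": 0.4}, {"slide": [0, 0, 0.03], "rot": [0, 0, 0], "grip": 0.4}, {"slide": [0, 0, 0.03], "rot": [0, 0, 0], "grip": 0.4}, {"slide": [0, 0, 0.03], "rot": [0, 0, 0], "grip": 0.4}], newtons=15)

```text
time: 7.8
ee_pos: [0.5436, 0.0561, 0.1291]
eef_rot: [0.986, 0.167, 0.0, 0.0]
ft_force: [-0.7, -0.7, -0.5]
width: 0.0617
grip_force: 15.0
```

Request:
arm_command(steps=[{"slide": [0.006, -0.04, 0], "rot": [0, 0, -5], "grip": 0.4}, {"slide": [0.01, -0.05, 0], "rot": [0, 0, -5], "grip": 0.4}, {"slide": [0.01, -0.045, 0], "rot": [0, 0, -5], "grip": 0.4}, {"slide": [0.004, -0.018, 0], "rot": [0, 0, -2.7], "grip": 0.4}, {"slide": [0, 0, -0.04], "rot": [0, 0, 0], "grip": 0.4}, {"slide": [0, 0, -0.03], "rot": [0, 0, 0], "grip": 0.4}, {"slide": [0, 0, -0.022], "rot": [0, 0, 0], "grip": 0.4}, {"slide": [0, 0, 0], "rot": [0, 0, 0], "grip": 0.4}])

```text
time: 8.8
ee_pos: [0.573, -0.0958, 0.0345]
eef_rot: [1.0, 0.014, -0.001, -0.0]
ft_force: [-0.0, 0.5, -1.2]
width: 0.0621
grip_force: 15.0
```

Request:
arm_command(steps=[{"slide": [0, 0, -0.003], "rot": [0, 0, 0], "grip": 0.4}, {"slide": [0, 0, -0.002], "rot": [0, 0, 0], "grip": 0.4}, {"slide": [0, 0, 0], "rot": [0, 0, 0], "grip": 0.83}, {"slide": [0, 0, 0], "rot": [0, 0, 0], "grip": 0.83}, {"slide": [0, 0, 0.03], "rot": [0, 0, 0], "grip": 0.83}, {"slide": [0, 0, 0.06], "rot": [0, 0, 0], "grip": 0.83}, {"slide": [-0.02, 0.03, 0.05], "rot": [0, 0, 5], "grip": 1}, {"slide": [-0.05, 0.05, 0.05], "rot": [0, 0, 5], "grip": 1}])

```text
time: 9.8
ee_pos: [0.5181, -0.03, 0.2085]
eef_rot: [0.995, 0.101, 0.001, 0.0]
ft_force: [0.1, 0.6, 0.7]
width: 0.0839
grip_force: 0.0
```

Run:
```python
from h import *
print(sensors.read_state()['ee_pos'])
p=shot('wrist','w3.png');find(p,'dish0',.05)
q=shot('top');find(q,'dish0',.03)
```

```text
[ 0.51808452 -0.02997411  0.20848683]
dish0 0.98 [298. 106. 364. 170.] [ 0.574 -0.1  ]
dish0 0.74 [110. 192. 174. 241.] [0.444 0.09 ]
dish0 0.6 [ 51. 136. 122. 197.] [0.49  0.156]
dish0 0.7 [112. 227. 129. 243.] [0.418 0.385]
dish0 0.67 [171. 206. 190. 225.] [0.492 0.173]
dish0 0.64 [193. 228. 202. 241.] [0.427 0.111]
dish0 0.56 [247. 177. 311. 238.] [ 0.529 -0.181]
dish0 0.2 [216. 111. 312. 238.] [ 0.647 -0.126]
```

```bash
python3 -c "
from h import *
s=sensors.read_state();print(s['ee_pos'],s['eef_rot'])"
```

```text
[ 0.5177549  -0.0303802   0.20717976] [0.99489588 0.10089642 0.00103851 0.00101419]
```

Request:
arm_command(steps=[{"slide": [-0.03, 0.045, 0], "rot": [0, 0, 4], "grip": 1}, {"slide": [-0.03, 0.045, 0], "rot": [0, 0, 4], "grip": 1}, {"slide": [-0.026, 0.037, -0.02], "rot": [0, 0, 0], "grip": 1}, {"slide": [0, 0, -0.04], "rot": [0, 0, 0], "grip": 1}, {"slide": [0, 0, -0.045], "rot": [0, 0, 0], "grip": 1}, {"slide": [0, 0, -0.045], "rot": [0, 0, 0], "grip": 1}, {"slide": [0, 0, -0.04], "rot": [0, 0, 0], "grip": 1}, {"slide": [0, 0, 0], "rot": [0, 0, 0], "grip": 1}])

```text
time: 11.0
ee_pos: [0.4292, 0.0958, 0.0133]
eef_rot: [0.986, 0.169, -0.003, -0.001]
ft_force: [0.8, 0.4, 0.2]
width: 0.0866
grip_force: 0.0
```

Request:
arm_command(steps=[{"slide": [0, 0, 0], "rot": [0, 0, 0], "grip": 0.4}, {"slide": [0, 0, 0], "rot": [0, 0, 0], "grip": 0.4}, {"slide": [0, 0, 0], "rot": [0, 0, 0], "grip": 0.4}, {"slide": [0, 0, 0], "rot": [0, 0, 0], "grip": 0.4}, {"slide": [0, 0, 0.02], "rot": [0, 0, 0], "grip": 0.4}, {"slide": [0, 0, 0.03], "rot": [0, 0, 0], "grip": 0.4}, {"slide": [0, 0, 0.04], "rot": [0, 0, 0], "grip": 0.4}, {"slide": [0, 0, 0.04], "rot": [0, 0, 0], "grip": 0.4}])

```text
time: 12.0
ee_pos: [0.4313, 0.0962, 0.1473]
eef_rot: [0.985, 0.17, -0.0, 0.0]
ft_force: [0.5, 0.4, -1.8]
width: 0.0604
grip_force: 15.0
```

Request:
arm_command(steps=[{"slide": [0.024, -0.048, 0], "rot": [0, 0, -4], "grip": 0.4}, {"slide": [0.024, -0.05, 0], "rot": [0, 0, -5], "grip": 0.4}, {"slide": [0.025, -0.052, 0], "rot": [0, 0, -5], "grip": 0.4}, {"slide": [0.025, -0.052, 0], "rot": [0, 0, -4], "grip": 0.4}, {"slide": [0.025, -0.052, 0], "rot": [0, 0, 0], "grip": 0.4}, {"slide": [0.022, -0.047, 0], "rot": [0, 0, 0], "grip": 0.4}, {"slide": [0, 0, -0.03], "rot": [0, 0, 0], "grip": 0.4}, {"slide": [0, 0, 0], "rot": [0, 0, 0], "grip": 0.4}])

```text
time: 13.0
ee_pos: [0.5748, -0.2044, 0.1138]
eef_rot: [1.0, 0.013, -0.002, -0.001]
ft_force: [-1.5, 0.4, -2.0]
width: 0.0608
grip_force: 15.0
```

Request:
arm_command(steps=[{"slide": [0, 0, -0.04], "rot": [0, 0, 0], "grip": 0.4}, {"slide": [0, 0, -0.03], "rot": [0, 0, 0], "grip": 0.4}, {"slide": [0, 0, -0.012], "rot": [0, 0, 0], "grip": 0.4}, {"slide": [0, 0, -0.003], "rot": [0, 0, 0], "grip": 0.4}, {"slide": [0, 0, 0], "rot": [0, 0, 0], "grip": 0.83}, {"slide": [0, 0, 0], "rot": [0, 0, 0], "grip": 0.83}, {"slide": [0, 0, 0.03], "rot": [0, 0, 0], "grip": 0.83}, {"slide": [0, 0, 0.05], "rot": [0, 0, 0], "grip": 0.83}])

```text
time: 14.0
ee_pos: [0.5759, -0.2044, 0.1114]
eef_rot: [1.0, 0.013, -0.001, -0.0]
ft_force: [1.2, -0.3, -0.2]
width: 0.0715
grip_force: 0.0
```

Request:
arm_command(steps=[{"slide": [0, 0, 0.05], "rot": [0, 0, 0], "grip": 1}, {"slide": [-0.03, 0.04, 0.05], "rot": [0, 0, 0], "grip": 1}, {"slide": [-0.03, 0.05, 0], "rot": [0, 0, 0], "grip": 1}, {"slide": [-0.03, 0.05, 0], "rot": [0, 0, 0], "grip": 1}, {"slide": [-0.03, 0.05, 0], "rot": [0, 0, 0], "grip": 1}, {"slide": [-0.03, 0.05, 0], "rot": [0, 0, 0], "grip": 1}, {"slide": [-0.02, 0.04, 0], "rot": [0, 0, 0], "grip": 1}, {"slide": [0, 0, 0], "rot": [0, 0, 0], "grip": 1}])

```text
time: 15.0
ee_pos: [0.4094, 0.0736, 0.2063]
eef_rot: [1.0, 0.016, 0.001, 0.001]
ft_force: [0.3, -1.3, -0.0]
width: 0.0872
grip_force: 0.0
```

Run:
```python
from h import *
s=sensors.read_state();print(s['ee_pos'],s['eef_rot'])
p=shot('wrist','w4.png');find(p,'dish0',.05);find(p,'shaker',.045)
q=shot('top');find(q,'dish0',.03)
s=sensors.read_state();print(s['ee_pos'],s['eef_rot'])
```

```text
[0.40937758 0.07355941 0.20631364] [0.99986809 0.01615406 0.00123937 0.00114589]
dish0 0.86 [390.   0. 482.  54.] [ 0.563 -0.097]
dish0 0.75 [488.   0. 512.  63.] [ 0.562 -0.161]
dish0 0.62 [142.  71. 206. 133.] [0.484 0.161]
dish0 0.58 [  2. 123.  32. 183.] [0.426 0.333]
shaker 0.94 [ 45. 129. 117. 168.] [0.433 0.266]
dish0 0.72 [112. 226. 130. 243.] [0.419 0.385]
dish0 0.64 [249. 186. 266. 204.] [ 0.571 -0.102]
dish0 0.63 [280. 187. 296. 201.] [ 0.578 -0.213]
dish0 0.5 [173. 205. 190. 224.] [0.495 0.17 ]
[0.41058614 0.06988162 0.20540861] [ 9.99919687e-01  1.26726745e-02  1.24562631e-04 -9.13437390e-05]
```

View pics/w4.png

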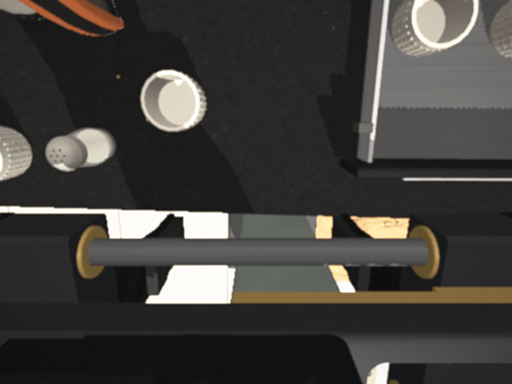

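B's rim is centred at (171,101), shaker top at (66,152), and the handle tip at about (120,25).

Run:
```python
from h import *
p=shot('wrist')
print(at_z(p,(171,101),.048),at_z(p,(66,152),.09))
for z in (.06,.09,.12): print(at_z(p,(120,25),z),at_z(p,(60,27),z))
```

```text
[0.48699184 0.16124158 0.048     ] [0.43728148 0.25034211 0.09      ]
[0.55417337 0.20244107 0.06      ] [0.55098866 0.25907488 0.06      ]
[0.54682994 0.18956037 0.09      ] [0.54395768 0.24063789 0.09      ]
[0.53948651 0.17667966 0.12      ] [0.5369267 0.2222009 0.12     ]
```

Request:
arm_command(steps=[{"slide": [0.04, 0.04, 0], "rot": [0, 0, -5], "grip": 1}, {"slide": [0.039, 0.043, 0], "rot": [0, 0, 0], "grip": 1}, {"slide": [0, 0, -0.03], "rot": [0, 0, 0], "grip": 1}, {"slide": [0, 0, -0.045], "rot": [0, 0, 0], "grip": 1}, {"slide": [0, 0, -0.045], "rot": [0, 0, 0], "grip": 1}, {"slide": [0, 0, -0.03], "rot": [0, 0, 0], "grip": 1}, {"slide": [0, 0, -0.029], "rot": [0, 0, 0], "grip": 1}, {"slide": [0, 0, 0], "rot": [0, 0, 0], "grip": 1}])

```text
time: 16.3
ee_pos: [0.489, 0.1541, 0.0252]
eef_rot: [1.0, -0.03, -0.001, -0.0]
ft_force: [-0.3, 0.6, 0.8]
width: 0.0867
grip_force: 0.7
```

Request:
arm_command(steps=[{"slide": [0, 0, 0], "rot": [0, 0, 0], "grip": 0.4}, {"slide": [0, 0, 0], "rot": [0, 0, 0], "grip": 0.4}, {"slide": [0, 0, 0], "rot": [0, 0, 0], "grip": 0.4}, {"slide": [0, 0, 0], "rot": [0, 0, 0], "grip": 0.4}, {"slide": [0, 0, 0.02], "rot": [0, 0, 0], "grip": 0.4}, {"slide": [0, 0, 0.03], "rot": [0, 0, 0], "grip": 0.4}, {"slide": [0, 0, 0.04], "rot": [0, 0, 0], "grip": 0.4}, {"slide": [0, 0, 0.04], "rot": [0, 0, 0], "grip": 0.4}])

```text
time: 17.3
ee_pos: [0.4888, 0.1538, 0.1585]
eef_rot: [1.0, -0.03, 0.0, 0.0]
ft_force: [1.4, -0.5, -1.8]
width: 0.062
grip_force: 15.1
```

Request:
arm_command(steps=[{"slide": [-0.003, -0.05, 0], "rot": [0, 0, 2], "grip": 0.4}, {"slide": [0, -0.056, 0], "rot": [0, 0, 3], "grip": 0.4}, {"slide": [0, -0.056, 0], "rot": [0, 0, 0], "grip": 0.4}, {"slide": [0, -0.056, 0], "rot": [0, 0, 0], "grip": 0.4}, {"slide": [0, -0.056, 0], "rot": [0, 0, 0], "grip": 0.4}, {"slide": [0, -0.056, 0], "rot": [0, 0, 0], "grip": 0.4}, {"slide": [0, -0.03, -0.02], "rot": [0, 0, 0], "grip": 0.4}, {"slide": [0, 0, -0.02], "rot": [0, 0, 0], "grip": 0.4}])

```text
time: 18.3
ee_pos: [0.4856, -0.209, 0.1165]
eef_rot: [1.0, 0.011, 0.0, 0.0]
ft_force: [-0.1, 0.1, -1.8]
width: 0.0621
grip_force: 15.1
```

Request:
arm_command(steps=[{"slide": [0, 0, -0.03], "rot": [0, 0, 0], "grip": 0.4}, {"slide": [0, 0, -0.03], "rot": [0, 0, 0], "grip": 0.4}, {"slide": [0, 0, -0.012], "rot": [0, 0, 0], "grip": 0.4}, {"slide": [0, 0, -0.004], "rot": [0, 0, 0], "grip": 0.4}, {"slide": [0, 0, 0], "rot": [0, 0, 0], "grip": 0.83}, {"slide": [0, 0, 0], "rot": [0, 0, 0], "grip": 0.83}, {"slide": [0, 0, 0.03], "rot": [0, 0, 0], "grip": 0.83}, {"slide": [0, 0, 0.05], "rot": [0, 0, 0], "grip": 0.83}])

```text
time: 19.3
ee_pos: [0.4854, -0.2061, 0.1208]
eef_rot: [1.0, 0.013, -0.001, -0.001]
ft_force: [0.9, -0.8, 0.7]
width: 0.072
grip_force: 0.0
```

Request:
arm_command(steps=[{"slide": [0, 0.02, 0.05], "rot": [0, 0, 3], "grip": 1}, {"slide": [0, 0.05, 0.03], "rot": [0, 0, 4], "grip": 1}, {"slide": [-0.01, 0.056, 0], "rot": [0, 0, 4], "grip": 1}, {"slide": [-0.02, 0.056, 0], "rot": [0, 0, 4], "grip": 1}, {"slide": [-0.03, 0.05, 0], "rot": [0, 0, 4], "grip": 1}, {"slide": [-0.03, 0.05, 0], "rot": [0, 0, 0], "grip": 1}, {"slide": [-0.02, 0.05, 0], "rot": [0, 0, 0], "grip": 1}, {"slide": [0, 0.05, 0], "rot": [0, 0, 0], "grip": 1}])

```text
time: 20.3
ee_pos: [0.3752, 0.1771, 0.2005]
eef_rot: [0.984, 0.178, 0.001, 0.002]
ft_force: [1.2, 0.1, 0.2]
width: 0.0872
grip_force: 0.0
```

Run:
```python
from h import *
p=shot('wrist','w5.png');find(p,'dish0',.05);find(p,'shaker',.045)
q=shot('top');find(q,'dish0',.03)
s=sensors.read_state();print(s['ee_pos'],s['eef_rot'])
```

```text
dish0 0.97 [ 48.  31. 125.  99.] [0.422 0.373]
shaker 0.68 [170.  75. 219. 114.] [0.432 0.266]
dish0 0.79 [279. 186. 299. 203.] [ 0.577 -0.216]
dish0 0.65 [250. 189. 267. 205.] [ 0.564 -0.105]
dish0 0.64 [110. 226. 130. 241.] [0.422 0.387]
dish0 0.53 [277. 209. 295. 229.] [ 0.487 -0.206]
[0.3763383  0.17518164 0.20047678] [9.83986978e-01 1.78239769e-01 1.95452730e-04 4.16794135e-04]
```

View pics/w5.png

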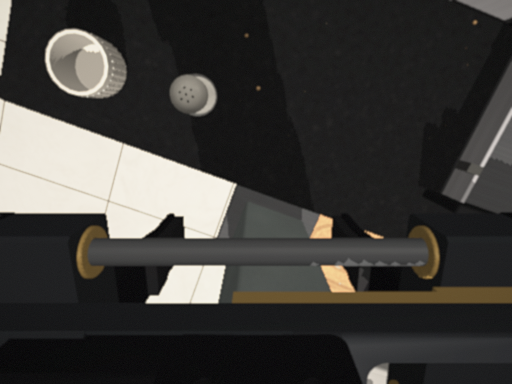

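Request:
arm_command(steps=[{"slide": [0.01, 0.05, 0], "rot": [0, 0, 6], "grip": 1}, {"slide": [0.01, 0.05, 0], "rot": [0, 0, 6], "grip": 1}, {"slide": [0.01, 0.05, 0], "rot": [0, 0, 6], "grip": 1}, {"slide": [0.01, 0.04, 0], "rot": [0, 0, 6], "grip": 1}, {"slide": [0.006, 0.017, 0], "rot": [0, 0, 1], "grip": 1}, {"slide": [0, 0, -0.03], "rot": [0, 0, 0], "grip": 1}, {"slide": [0, 0, -0.04], "rot": [0, 0, 0], "grip": 1}, {"slide": [0, 0, 0], "rot": [0, 0, 0], "grip": 1}])

```text
time: 21.55
ee_pos: [0.4123, 0.3394, 0.1289]
eef_rot: [0.935, 0.354, -0.008, 0.004]
ft_force: [-0.6, 0.1, 0.8]
width: 0.0871
grip_force: 0.0
```

Request:
arm_command(steps=[{"slide": [0.005, 0.02, 0], "rot": [0, 0, 2], "grip": 1}, {"slide": [0.005, 0.021, 0], "rot": [0, 0, 2], "grip": 1}, {"slide": [0, 0, 0], "rot": [0, 0, 0], "grip": 1}, {"slide": [0, 0, 0], "rot": [0, 0, 0], "grip": 1}, {"slide": [0, 0, 0], "rot": [0, 0, 0], "grip": 1}, {"slide": [0, 0, 0], "rot": [0, 0, 0], "grip": 1}, {"slide": [0, 0, 0], "rot": [0, 0, 0], "grip": 1}, {"slide": [0, 0, 0], "rot": [0, 0, 0], "grip": 1}])

```text
time: 22.55
ee_pos: [0.4227, 0.3829, 0.1316]
eef_rot: [0.922, 0.387, -0.005, 0.003]
ft_force: [-0.3, -0.3, -0.6]
width: 0.0869
grip_force: 0.0
```

Run:
```python
from h import *
q=shot('top');find(q,'dish0',.03);find(q,'tin',.03)
q=shot('scene');find(q,'dish0',.024)
```

```text
dish0 0.71 [247. 191. 265. 204.] [ 0.563 -0.097]
dish0 0.63 [111. 229. 131. 244.] [0.414 0.382]
dish0 0.54 [278. 185. 300. 204.] [ 0.577 -0.216]
dish0 0.5 [276. 208. 294. 229.] [ 0.49  -0.202]
dish0 0.19 [234. 178. 311. 242.] [ 0.519 -0.157]
tin 0.62 [100. 182. 121. 203.] [0.571 0.431]
dish0 0.74 [217. 330. 240. 346.] [0.416 0.391]
dish0 0.41 [285. 200. 306. 213.] [ 0.474 -0.199]
```

Request:
arm_command(steps=[{"slide": [-0.001, 0.001, -0.04], "rot": [0, 0, 0], "grip": 1}, {"slide": [0, 0, -0.04], "rot": [0, 0, 0], "grip": 1}, {"slide": [0, 0, -0.03], "rot": [0, 0, 0], "grip": 1}, {"slide": [0, 0, 0], "rot": [0, 0, 0], "grip": 1}, {"slide": [0, 0, 0], "rot": [0, 0, 0], "grip": 0.4}, {"slide": [0, 0, 0], "rot": [0, 0, 0], "grip": 0.4}, {"slide": [0, 0, 0], "rot": [0, 0, 0], "grip": 0.4}, {"slide": [0, 0, 0], "rot": [0, 0, 0], "grip": 0.4}])

```text
time: 23.8
ee_pos: [0.4218, 0.3846, 0.0224]
eef_rot: [0.922, 0.387, -0.004, 0.003]
ft_force: [-1.1, 0.8, 5.5]
width: 0.0608
grip_force: 14.9
```

Request:
arm_command(steps=[{"slide": [0, 0, 0.02], "rot": [0, 0, 0], "grip": 0.4}, {"slide": [0, 0, 0.03], "rot": [0, 0, 0], "grip": 0.4}, {"slide": [0, 0, 0.04], "rot": [0, 0, 0], "grip": 0.4}, {"slide": [0, 0, 0.05], "rot": [0, 0, 0], "grip": 0.4}, {"slide": [0, -0.04, 0], "rot": [0, 0, -6], "grip": 0.4}, {"slide": [0, -0.045, 0], "rot": [0, 0, -6], "grip": 0.4}, {"slide": [0, -0.045, 0], "rot": [0, 0, -6], "grip": 0.4}, {"slide": [0, -0.045, 0], "rot": [0, 0, -6], "grip": 0.4}])

```text
time: 24.8
ee_pos: [0.4213, 0.2078, 0.1621]
eef_rot: [0.983, 0.185, -0.006, 0.003]
ft_force: [1.1, 0.4, -0.8]
width: 0.0603
grip_force: 15.0
```

Request:
arm_command(steps=[{"slide": [0.01, -0.05, 0], "rot": [0, 0, -5], "grip": 0.4}, {"slide": [0.01, -0.05, 0], "rot": [0, 0, -5], "grip": 0.4}, {"slide": [0.01, -0.05, 0], "rot": [0, 0, -5], "grip": 0.4}, {"slide": [0.01, -0.05, 0], "rot": [0, 0, -5], "grip": 0.4}, {"slide": [0.01, -0.05, 0], "rot": [0, 0, 0], "grip": 0.4}, {"slide": [0.01, -0.05, 0], "rot": [0, 0, 0], "grip": 0.4}, {"slide": [0.002, -0.007, -0.02], "rot": [0, 0, 0], "grip": 0.4}, {"slide": [0, 0, -0.02], "rot": [0, 0, 0], "grip": 0.4}])

```text
time: 25.8
ee_pos: [0.4836, -0.0978, 0.121]
eef_rot: [1.0, 0.013, -0.006, 0.001]
ft_force: [-0.0, 0.1, -1.9]
width: 0.0604
grip_force: 15.0
```

Run:
```python
from h import *
q=shot('top');find(q,'dish0',.03)
s=sensors.read_state();print(s['ee_pos'],s['eef_rot'])
```

```text
dish0 0.79 [279. 188. 295. 200.] [ 0.578 -0.209]
dish0 0.52 [287. 210. 297. 229.] [ 0.485 -0.229]
dish0 0.46 [248. 189. 266. 198.] [ 0.577 -0.1  ]
[ 0.48205505 -0.09623483  0.11966026] [ 9.99870480e-01  1.41837430e-02 -7.58254877e-03  5.91072663e-04]
```

Request:
arm_command(steps=[{"slide": [0, -0.002, -0.03], "rot": [0, 0, 0], "grip": 0.4}, {"slide": [0, 0, -0.03], "rot": [0, 0, 0], "grip": 0.4}, {"slide": [0, 0, -0.018], "rot": [0, 0, 0], "grip": 0.4}, {"slide": [0, 0, -0.005], "rot": [0, 0, 0], "grip": 0.4}, {"slide": [0, 0, 0], "rot": [0, 0, 0], "grip": 0.83}, {"slide": [0, 0, 0], "rot": [0, 0, 0], "grip": 0.83}, {"slide": [0, 0, 0.03], "rot": [0, 0, 0], "grip": 0.83}, {"slide": [0, 0, 0.05], "rot": [0, 0, 0], "grip": 0.83}])

```text
time: 26.9
ee_pos: [0.4831, -0.0998, 0.1194]
eef_rot: [1.0, 0.013, -0.007, 0.001]
ft_force: [1.3, -0.5, 0.5]
width: 0.072
grip_force: 0.0
```

Request:
arm_command(steps=[{"slide": [-0.02, 0, 0.05], "rot": [0, 0, 0], "grip": 0}, {"slide": [-0.05, -0.01, 0.03], "rot": [0, 0, 0], "grip": 0}, {"slide": [-0.04, -0.03, 0.02], "rot": [0, 0, 0], "grip": 0}, {"slide": [-0.02, -0.012, 0], "rot": [0, 0, 0], "grip": 0}, {"slide": [0, 0, 0], "rot": [0, 0, 0], "grip": 0}, {"slide": [0, 0, 0], "rot": [0, 0, 0], "grip": 0}, {"slide": [0, 0, 0], "rot": [0, 0, 0], "grip": 0}, {"slide": [0, 0, 0], "rot": [0, 0, 0], "grip": 0}])

```text
time: 27.9
ee_pos: [0.3672, -0.15, 0.2129]
eef_rot: [1.0, 0.014, -0.006, 0.001]
ft_force: [-0.9, -0.8, -0.2]
width: 0.0032
grip_force: 0.0
```

Run:
```python
from h import *
p=shot('wrist','w6.png');find(p,'dish0',.05)
s=sensors.read_state();print(s['ee_pos'],s['eef_rot'])
```

```text
dish0 0.81 [180.  24. 242.  95.] [ 0.483 -0.1  ]
dish0 0.54 [202.   0. 227.   4.] [ 0.535 -0.104]
dish0 0.48 [300.   0. 333.   8.] [ 0.536 -0.203]
[ 0.36699195 -0.1502667   0.2129048 ] [ 9.99885790e-01  1.38712978e-02 -5.95627692e-03  7.18751874e-04]
```

View pics/w6.png

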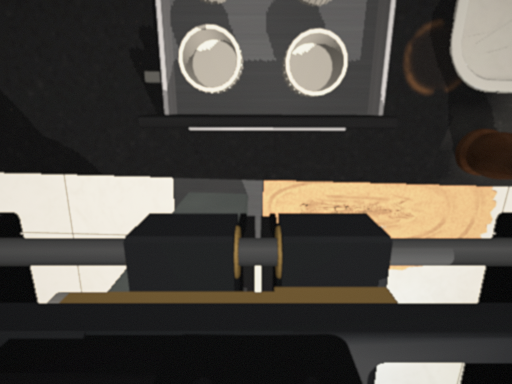

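All four dishes stand in the tray: the near pair's rims are at (210,60) and (316,62), and the far pair is at the upper edge. The panel is centred at about column 268. Now I'll push.

Request:
arm_command(steps=[{"slide": [0, -0.004, -0.05], "rot": [0, 0, 0], "grip": 0}, {"slide": [0, 0, -0.05], "rot": [0, 0, 0], "grip": 0}, {"slide": [0, 0, -0.04], "rot": [0, 0, 0], "grip": 0}, {"slide": [0, 0, -0.026], "rot": [0, 0, 0], "grip": 0}, {"slide": [0.01, 0, 0], "rot": [0, 0, 0], "grip": 0}, {"slide": [0.012, 0, 0], "rot": [0, 0, 0], "grip": 0}, {"slide": [0.012, 0, 0], "rot": [0, 0, 0], "grip": 0}, {"slide": [0.014, 0, 0], "rot": [0, 0, 0], "grip": 0}])

```text
time: 29.0
ee_pos: [0.4142, -0.1544, 0.0465]
eef_rot: [1.0, 0.013, -0.007, 0.001]
ft_force: [-5.6, 0.9, 3.9]
width: 0.0006
grip_force: 2.6
```

Request:
arm_command(steps=[{"slide": [0.016, 0, 0], "rot": [0, 0, 0], "grip": 0}, {"slide": [0.018, 0.001, 0], "rot": [0, 0, 0], "grip": 0}, {"slide": [0.02, 0.001, 0], "rot": [0, 0, 0], "grip": 0}, {"slide": [0.02, 0.001, 0], "rot": [0, 0, 0], "grip": 0}, {"slide": [0.02, 0, 0], "rot": [0, 0, 0], "grip": 0}, {"slide": [0.02, 0.001, 0], "rot": [0, 0, 0], "grip": 0}, {"slide": [0.018, 0, 0], "rot": [0, 0, 0], "grip": 0}, {"slide": [0.016, 0, 0], "rot": [0, 0, 0], "grip": 0}])

```text
time: 30.0
ee_pos: [0.5618, -0.1506, 0.046]
eef_rot: [1.0, 0.013, -0.008, 0.001]
ft_force: [-7.0, 0.9, 4.1]
width: 0.0006
grip_force: 3.3
```

Request:
arm_command(steps=[{"slide": [0.014, 0, 0], "rot": [0, 0, 0], "grip": 0}, {"slide": [0.012, 0, 0], "rot": [0, 0, 0], "grip": 0}, {"slide": [0.009, 0.001, 0], "rot": [0, 0, 0], "grip": 0}, {"slide": [0.006, 0, 0], "rot": [0, 0, 0], "grip": 0}, {"slide": [0.004, 0, 0], "rot": [0, 0, 0], "grip": 0}, {"slide": [0.003, 0, 0], "rot": [0, 0, 0], "grip": 0}, {"slide": [0.003, 0, 0], "rot": [0, 0, 0], "grip": 0}, {"slide": [0, 0, 0], "rot": [0, 0, 0], "grip": 0}])

```text
time: 31.0
ee_pos: [0.6125, -0.1494, 0.046]
eef_rot: [1.0, 0.013, -0.008, 0.001]
ft_force: [-5.7, 1.4, 1.4]
width: 0.0005
grip_force: 2.8
```

Request:
arm_command(steps=[{"slide": [0.003, 0, 0], "rot": [0, 0, 0], "grip": 0}, {"slide": [0.002, 0, 0], "rot": [0, 0, 0], "grip": 0}, {"slide": [0.002, 0, 0], "rot": [0, 0, 0], "grip": 0}, {"slide": [0, 0, 0], "rot": [0, 0, 0], "grip": 0}, {"slide": [0, 0, 0], "rot": [0, 0, 0], "grip": 0}, {"slide": [0, 0, 0], "rot": [0, 0, 0], "grip": 0}, {"slide": [0, 0, 0], "rot": [0, 0, 0], "grip": 0}, {"slide": [0, 0, 0], "rot": [0, 0, 0], "grip": 0}])

```text
time: 32.0
ee_pos: [0.6165, -0.1493, 0.046]
eef_rot: [1.0, 0.013, -0.011, 0.001]
ft_force: [-23.5, 1.4, 15.0]
width: 0.0005
grip_force: 11.7
```

Request:
arm_command(steps=[{"slide": [-0.004, 0, 0], "rot": [0, 0, 0], "grip": 0}, {"slide": [-0.006, 0, 0], "rot": [0, 0, 0], "grip": 0}, {"slide": [-0.02, 0, 0], "rot": [0, 0, 0], "grip": 0}, {"slide": [-0.04, 0, 0.01], "rot": [0, 0, 0], "grip": 0}, {"slide": [-0.04, 0, 0.05], "rot": [0, 0, 0], "grip": 0}, {"slide": [-0.02, 0.03, 0.06], "rot": [0, 0, 0], "grip": 0}, {"slide": [0, 0.04, 0.04], "rot": [0, 0, 0], "grip": 0}, {"slide": [0, 0.05, 0], "rot": [0, 0, 0], "grip": 0}])

```text
time: 33.0
ee_pos: [0.4953, -0.0326, 0.2022]
eef_rot: [1.0, 0.012, -0.003, 0.002]
ft_force: [0.7, -0.7, -0.6]
width: 0.0005
grip_force: 0.0
```

Run:
```python
from h import *
s=sensors.read_state();print(s['ee_pos'],s['eef_rot'],s['ft_force'])
p=shot('wrist','w7.png');find(p,'wheel',.093);find(p,'button_top',.095)
```

```text
[ 0.49528384 -0.03259216  0.20218112] [ 0.99991954  0.01199004 -0.00348803  0.0022345 ] [ 0.67650929 -0.67603493 -0.61745676]
wheel 0.53 [187.   1. 212.   2.] [0.648 0.017]
button_top 0.61 [165.   1. 512.  55.] [ 0.631 -0.097]
```

View pics/w7.png

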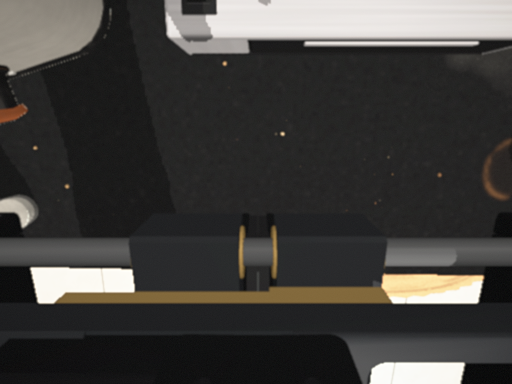

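The tray is shut and stayed shut as I backed off. I'll turn the gripper by about 90° to keep its body narrow toward the fryer, then go over the wheel.

```bash
python3 -c "
from h import *
print(sensors.read_state()['joint_positions'])"
```

```text
[ 1.07739726  0.25597821 -1.2397704   1.77329608  0.25264988  1.30316236
 -1.7624924 ]
```

Request:
arm_command(steps=[{"slide": [0, 0, 0], "rot": [0, 0, -10], "grip": 0}, {"slide": [0, 0, 0], "rot": [0, 0, -10], "grip": 0}, {"slide": [0, 0, 0], "rot": [0, 0, -10], "grip": 0}, {"slide": [0, 0, 0], "rot": [0, 0, -10], "grip": 0}, {"slide": [0, 0, 0], "rot": [0, 0, -10], "grip": 0}, {"slide": [0, 0, 0], "rot": [0, 0, -10], "grip": 0}, {"slide": [0, 0, 0], "rot": [0, 0, -10], "grip": 0}, {"slide": [0, 0, 0], "rot": [0, 0, -10], "grip": 0}])

```text
time: 34.15
ee_pos: [0.486, -0.0396, 0.1719]
eef_rot: [0.893, -0.448, -0.028, 0.024]
ft_force: [-0.8, -0.6, -0.5]
width: 0.0005
grip_force: 0.0
```

```bash
python3 -c "
from h import *
from scipy.spatial.transform import Rotation as R
s=sensors.read_state();print(s['joint_positions'],s['ee_pos'],R.from_quat(s['eef_rot']).as_matrix().round(3))"
```

```text
[ 0.3873503   0.15113144 -0.44629605  1.80538663  0.08320602  1.27290862
 -2.58397195] [ 0.48595713 -0.0395878   0.17190278] [[ 0.598 -0.799 -0.071]
 [-0.801 -0.598 -0.019]
 [-0.028  0.068 -0.997]]
```

Joint 7 is at its limit that way. A better plan is to turn back and stroke with the left finger of the open gripper. That keeps the hand's body well clear of the fryer.

```bash
cat >> h.py <<'E'
from scipy.spatial.transform import Rotation as R
def turn(yaw=1.5):
    s=sensors.read_state(); t=R.from_euler('z',yaw,degrees=True)*R.from_matrix(np.diag([1,-1,-1.]))
    return (t*R.from_quat(s['eef_rot']).inv()).as_rotvec(degrees=True).round(2), s['ee_pos'].round(4), s['time']
E
python3 -c "
from h import *
print(turn())"
```

```text
(array([ 2.93, -3.25, 54.7 ]), array([ 0.486 , -0.0396,  0.1719]), 34.15)
```

Request:
arm_command(steps=[{"slide": [0, 0, 0.02], "rot": [0.42, -0.46, 7.8], "grip": 1}, {"slide": [0, 0, 0.02], "rot": [0.42, -0.46, 7.8], "grip": 1}, {"slide": [0, 0, 0], "rot": [0.42, -0.46, 7.8], "grip": 1}, {"slide": [0, 0, 0], "rot": [0.42, -0.46, 7.8], "grip": 1}, {"slide": [0, 0, 0], "rot": [0.42, -0.46, 7.8], "grip": 1}, {"slide": [0, 0, 0], "rot": [0.42, -0.46, 7.8], "grip": 1}, {"slide": [0, 0, 0], "rot": [0.42, -0.46, 7.8], "grip": 1}, {"slide": [0, 0, 0], "rot": [0, 0, 0], "grip": 1}])

```text
time: 35.15
ee_pos: [0.4861, -0.0393, 0.2123]
eef_rot: [1.0, 0.012, -0.0, -0.0]
ft_force: [0.2, -0.1, 0.3]
width: 0.0729
grip_force: 0.0
```

```bash
python3 -c "
from h import *
print(turn(),sensors.read_state()['joint_positions'])"
```

```text
(array([-0.05, -0.03,  0.09]), array([ 0.4861, -0.0393,  0.2123]), 35.15) [ 0.46719555  0.06601256 -0.4948673   1.80450102  0.03171811  1.27966309
 -1.58201817]
```

Request:
arm_command(steps=[{"slide": [0.03, 0.006, 0], "rot": [0, 0, 0], "grip": 1}, {"slide": [0.04, 0, 0], "rot": [0, 0, 0], "grip": 1}, {"slide": [0.04, 0, 0], "rot": [0, 0, 0], "grip": 1}, {"slide": [0.03, 0, 0], "rot": [0, 0, 0], "grip": 1}, {"slide": [0.01, 0, -0.02], "rot": [0, 0, 0], "grip": 1}, {"slide": [0, 0, 0], "rot": [0, 0, 0], "grip": 1}, {"slide": [0, 0, 0], "rot": [0, 0, 0], "grip": 1}, {"slide": [0, 0, 0], "rot": [0, 0, 0], "grip": 1}])

```text
time: 36.15
ee_pos: [0.6359, -0.0324, 0.1936]
eef_rot: [1.0, 0.013, 0.001, -0.0]
ft_force: [-0.0, 0.4, -0.3]
width: 0.0872
grip_force: 0.0
```

Run:
```python
from h import *
print(turn(),sensors.read_state()['width'])
p=shot('wrist','w8.png');find(p,'wheel',.093)
cv2.imwrite('pics/w8c.png',cv2.resize(cv2.imread('pics/w8.png')[60:300,60:380],None,fx=2.4,fy=2.4,interpolation=cv2.INTER_CUBIC))
```

```text
(array([-0.04,  0.06, -0.01]), array([ 0.6359, -0.0324,  0.1936]), 36.15) 0.08723076828102032
wheel 0.93 [188. 130. 212. 171.] [0.669 0.019]
```

View pics/w8c.png

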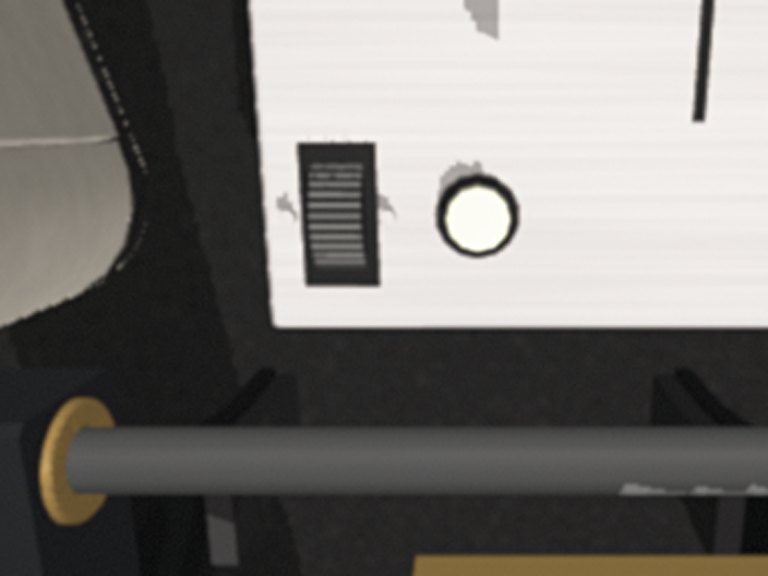

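The wheel (crop (338,212)) is at about (0.669, 0.019) with no mark visible yet. I'll lower the left finger onto its near part.

Request:
arm_command(steps=[{"slide": [0.022, 0, -0.03], "rot": [0, 0, 0], "grip": 1}, {"slide": [0, 0, -0.03], "rot": [0, 0, 0], "grip": 1}, {"slide": [0, 0, -0.025], "rot": [0, 0, 0], "grip": 1}, {"slide": [0, 0, -0.007], "rot": [0, 0, 0], "grip": 1}, {"slide": [0, 0, -0.003], "rot": [0, 0, 0], "grip": 1}, {"slide": [0, 0, -0.001], "rot": [0, 0, 0], "grip": 1}, {"slide": [0, 0, -0.001], "rot": [0, 0, 0], "grip": 1}, {"slide": [0, 0, 0], "rot": [0, 0, 0], "grip": 1}])

```text
time: 37.25
ee_pos: [0.6584, -0.0323, 0.0962]
eef_rot: [1.0, 0.013, 0.0, -0.0]
ft_force: [0.1, -0.9, -0.0]
width: 0.0871
grip_force: 0.0
```

Request:
arm_command(steps=[{"slide": [0, 0, -0.001], "rot": [0, 0, 0], "grip": 1}, {"slide": [0, 0, -0.001], "rot": [0, 0, 0], "grip": 1}, {"slide": [0, 0, 0], "rot": [0, 0, 0], "grip": 1}, {"slide": [0, 0, 0], "rot": [0, 0, 0], "grip": 1}, {"slide": [0, 0, 0], "rot": [0, 0, 0], "grip": 1}, {"slide": [0, 0, 0], "rot": [0, 0, 0], "grip": 1}, {"slide": [0, 0, 0], "rot": [0, 0, 0], "grip": 1}, {"slide": [0, 0, 0], "rot": [0, 0, 0], "grip": 1}])

```text
time: 38.25
ee_pos: [0.6588, -0.0322, 0.0948]
eef_rot: [1.0, 0.013, 0.001, -0.001]
ft_force: [-1.7, -0.4, 6.6]
width: 0.0871
grip_force: 3.5
```

Request:
arm_command(steps=[{"slide": [0.004, 0, 0], "rot": [0, 0, 0], "grip": 1}, {"slide": [0.004, 0, 0], "rot": [0, 0, 0], "grip": 1}, {"slide": [0.004, 0, 0], "rot": [0, 0, 0], "grip": 1}, {"slide": [0.004, 0, 0], "rot": [0, 0, 0], "grip": 1}, {"slide": [0.004, 0, 0], "rot": [0, 0, 0], "grip": 1}, {"slide": [0, 0, 0], "rot": [0, 0, 0], "grip": 1}, {"slide": [0, 0, 0], "rot": [0, 0, 0], "grip": 1}, {"slide": [0, 0, 0], "rot": [0, 0, 0], "grip": 1}])

```text
time: 39.25
ee_pos: [0.6795, -0.0318, 0.0951]
eef_rot: [1.0, 0.013, 0.002, -0.001]
ft_force: [1.8, 0.4, 6.3]
width: 0.087
grip_force: 3.1
```

Request:
arm_command(steps=[{"slide": [0, 0, 0.01], "rot": [0, 0, 0], "grip": 1}, {"slide": [0, 0, 0.01], "rot": [0, 0, 0], "grip": 1}, {"slide": [-0.02, 0, 0], "rot": [0, 0, 0], "grip": 1}, {"slide": [0, 0, -0.008], "rot": [0, 0, 0], "grip": 1}, {"slide": [0, 0, -0.01], "rot": [0, 0, 0], "grip": 1}, {"slide": [0, 0, -0.002], "rot": [0, 0, 0], "grip": 1}, {"slide": [0, 0, 0], "rot": [0, 0, 0], "grip": 1}, {"slide": [0, 0, 0], "rot": [0, 0, 0], "grip": 1}])

```text
time: 40.25
ee_pos: [0.6595, -0.0324, 0.0947]
eef_rot: [1.0, 0.013, 0.001, -0.001]
ft_force: [-2.3, -1.4, 11.9]
width: 0.0873
grip_force: 5.6
```

Request:
arm_command(steps=[{"slide": [0, 0, 0.0008], "rot": [0, 0, 0], "grip": 1}, {"slide": [0.004, 0, 0], "rot": [0, 0, 0], "grip": 1}, {"slide": [0.004, 0, 0], "rot": [0, 0, 0], "grip": 1}, {"slide": [0.004, 0, 0], "rot": [0, 0, 0], "grip": 1}, {"slide": [0.004, 0, 0], "rot": [0, 0, 0], "grip": 1}, {"slide": [0.004, 0, 0], "rot": [0, 0, 0], "grip": 1}, {"slide": [0, 0, 0], "rot": [0, 0, 0], "grip": 1}, {"slide": [0, 0, 0.01], "rot": [0, 0, 0], "grip": 1}])

```text
time: 41.25
ee_pos: [0.678, -0.0322, 0.1034]
eef_rot: [1.0, 0.013, -0.001, -0.001]
ft_force: [-0.1, 0.1, -0.6]
width: 0.0874
grip_force: 0.0
```

Request:
arm_command(steps=[{"slide": [0, 0, 0.03], "rot": [0, 0, 0], "grip": 1}, {"slide": [-0.02, 0, 0.03], "rot": [0, 0, 0], "grip": 1}, {"slide": [-0.024, 0, 0.03], "rot": [0, 0, 0], "grip": 1}, {"slide": [0, 0, 0], "rot": [0, 0, 0], "grip": 1}, {"slide": [0, 0, 0], "rot": [0, 0, 0], "grip": 1}, {"slide": [0, 0, 0], "rot": [0, 0, 0], "grip": 1}, {"slide": [0, 0, 0], "rot": [0, 0, 0], "grip": 1}, {"slide": [0, 0, 0], "rot": [0, 0, 0], "grip": 1}])

```text
time: 42.25
ee_pos: [0.6343, -0.0322, 0.194]
eef_rot: [1.0, 0.014, -0.0, -0.001]
ft_force: [-0.3, -1.1, 0.4]
width: 0.0868
grip_force: 0.0
```

Run:
```python
from h import *
print(turn())
p=shot('wrist','w9.png');find(p,'wheel',.093)
cv2.imwrite('pics/w9c.png',cv2.resize(cv2.imread('pics/w9.png')[110:190,150:270],None,fx=6,fy=6,interpolation=cv2.INTER_CUBIC))
```

```text
(array([-0.08, -0.04, -0.05]), array([ 0.6343, -0.0322,  0.194 ]), 42.25)
wheel 0.9 [189. 129. 214. 170.] [0.668 0.018]
```

View pics/w9c.png

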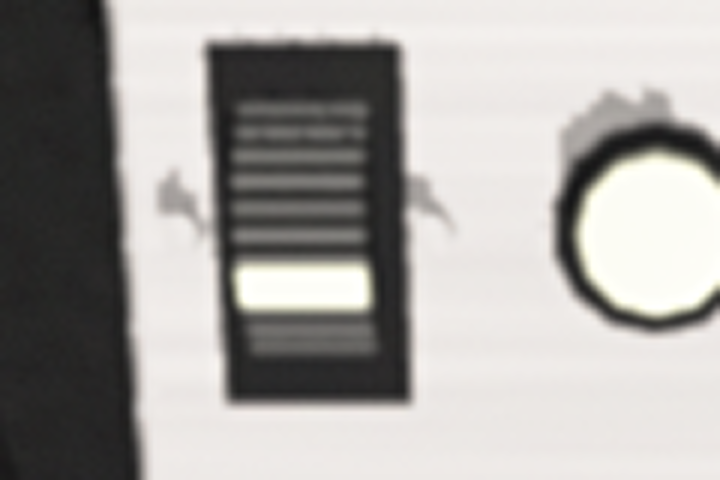

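The white mark is visible at crop (303,287), below the stud line near row 215. Next is its angle from the crown.

Run:
```python
from h import *
from scipy.optimize import brentq
p=shot('wrist')
im=p['pixels'][110:190,150:270].astype(int); col=im[25:68,46:56].min(axis=(1,2)); rows=np.where(col>200)[0]+135; print(rows)
v=110+287/6
xc=[at_z(p,(201,110+221/6),.085)[0], .669]; print(xc)
for c in xc:
    f=lambda a: proj(p,(c-.025*np.sin(a),.018,.07+.025*np.cos(a)))[1]-v
    a=brentq(f,-.9,.9); print('before top by rad',a,'mm',25*a)
```

```text
[155 156 157 158 159 160]
[np.float64(0.6697309599675202), 0.669]
before top by rad 0.3590521949521301 mm 8.976304873803253
before top by rad 0.32617650010863175 mm 8.154412502715793
```

Request:
arm_command(steps=[{"slide": [0.0305, 0, -0.03], "rot": [0, 0, 0], "grip": 1}, {"slide": [0, 0, -0.03], "rot": [0, 0, 0], "grip": 1}, {"slide": [0, 0, -0.025], "rot": [0, 0, 0], "grip": 1}, {"slide": [0, 0, -0.008], "rot": [0, 0, 0], "grip": 1}, {"slide": [0, 0, -0.003], "rot": [0, 0, 0], "grip": 1}, {"slide": [0, 0, -0.002], "rot": [0, 0, 0], "grip": 1}, {"slide": [0, 0, -0.001], "rot": [0, 0, 0], "grip": 1}, {"slide": [0, 0, 0], "rot": [0, 0, 0], "grip": 1}])

```text
time: 43.4
ee_pos: [0.665, -0.0322, 0.096]
eef_rot: [1.0, 0.013, 0.0, -0.001]
ft_force: [0.2, 0.3, 0.1]
width: 0.0868
grip_force: 0.0
```

Request:
arm_command(steps=[{"slide": [0, 0, -0.001], "rot": [0, 0, 0], "grip": 1}, {"slide": [0, 0, -0.001], "rot": [0, 0, 0], "grip": 1}, {"slide": [0, 0, 0], "rot": [0, 0, 0], "grip": 1}, {"slide": [0, 0, 0], "rot": [0, 0, 0], "grip": 1}, {"slide": [0, 0, 0], "rot": [0, 0, 0], "grip": 1}, {"slide": [0, 0, 0], "rot": [0, 0, 0], "grip": 1}, {"slide": [0, 0, 0], "rot": [0, 0, 0], "grip": 1}, {"slide": [0, 0, 0], "rot": [0, 0, 0], "grip": 1}])

```text
time: 44.4
ee_pos: [0.6659, -0.0323, 0.0952]
eef_rot: [1.0, 0.013, 0.001, -0.001]
ft_force: [-1.0, 0.2, 7.9]
width: 0.0871
grip_force: 4.0
```

Request:
arm_command(steps=[{"slide": [0.003, 0, 0], "rot": [0, 0, 0], "grip": 1}, {"slide": [0.003, 0, 0], "rot": [0, 0, 0], "grip": 1}, {"slide": [0.003, 0, 0], "rot": [0, 0, 0], "grip": 1}, {"slide": [0, 0, 0], "rot": [0, 0, 0], "grip": 1}, {"slide": [0, 0, 0], "rot": [0, 0, 0], "grip": 1}, {"slide": [0, 0, 0], "rot": [0, 0, 0], "grip": 1}, {"slide": [0, 0, 0.01], "rot": [0, 0, 0], "grip": 1}, {"slide": [0, 0, 0.01], "rot": [0, 0, 0], "grip": 1}])

```text
time: 45.4
ee_pos: [0.6737, -0.0323, 0.1141]
eef_rot: [1.0, 0.013, -0.0, -0.001]
ft_force: [1.0, 0.3, -0.5]
width: 0.087
grip_force: 0.0
```

Request:
arm_command(steps=[{"slide": [0, 0, 0.03], "rot": [0, 0, 0], "grip": 1}, {"slide": [-0.02, 0, 0.03], "rot": [0, 0, 0], "grip": 1}, {"slide": [-0.02, 0, 0.02], "rot": [0, 0, 0], "grip": 1}, {"slide": [0, 0, 0], "rot": [0, 0, 0], "grip": 1}, {"slide": [0, 0, 0], "rot": [0, 0, 0], "grip": 1}, {"slide": [0, 0, 0], "rot": [0, 0, 0], "grip": 1}, {"slide": [0, 0, 0], "rot": [0, 0, 0], "grip": 1}, {"slide": [0, 0, 0], "rot": [0, 0, 0], "grip": 1}])

```text
time: 46.4
ee_pos: [0.6338, -0.0322, 0.193]
eef_rot: [1.0, 0.014, -0.0, -0.001]
ft_force: [-0.9, -0.1, 0.4]
width: 0.0871
grip_force: 0.0
```

Run:
```python
from h import *
from scipy.optimize import brentq
print(turn())
p=shot('wrist','w10.png')
im=p['pixels'][110:190,150:270].astype(int); col=im[10:68,46:56].min(axis=(1,2)); rows=np.where(col>200)[0]+120; print(rows)
v=rows.mean()+.5
for c in (.6697,.669):
    f=lambda a: proj(p,(c-.025*np.sin(a),.018,.07+.025*np.cos(a)))[1]-v
    print('before top', brentq(f,-.9,.9))
q=shot('top')
for n,z in (('shaker',.045),('mill',.085),('lemon',.028),('tin',.03),('tray',.04),('dish0',.03)): find(q,n,z)
a=cv2.resize(cv2.imread('pics/w10.png')[110:190,150:270],None,fx=5,fy=5,interpolation=cv2.INTER_CUBIC)
b=cv2.resize(cv2.cvtColor(q['pixels'],cv2.COLOR_RGB2BGR)[90:270,85:415],(600,200)); b=cv2.resize(cv2.cvtColor(q['pixels'],cv2.COLOR_RGB2BGR)[150:270,85:415],(600,200)) 
cv2.imwrite('pics/fin.png',np.vstack([a,b]))
```

```text
(array([-0.08, -0.04, -0.05]), array([ 0.6338, -0.0322,  0.193 ]), 46.4)
[143 144 145 146 147 148 149]
before top -0.047418007829826504
before top -0.07527026613866666
mill 0.69 [264. 180. 294. 183.] [ 0.616 -0.175]
mill 0.6 [339. 237. 362. 257.] [ 0.394 -0.424]
lemon 0.47 [384. 224. 404. 237.] [ 0.455 -0.599]
tin 0.86 [ 99. 183. 124. 201.] [0.572 0.427]
tin 0.43 [256. 179. 304. 182.] [ 0.626 -0.182]
tray 0.57 [261. 178. 306. 183.] [ 0.625 -0.195]
dish0 0.29 [214. 114. 313. 184.] [ 0.742 -0.121]
```

View pics/fin.png

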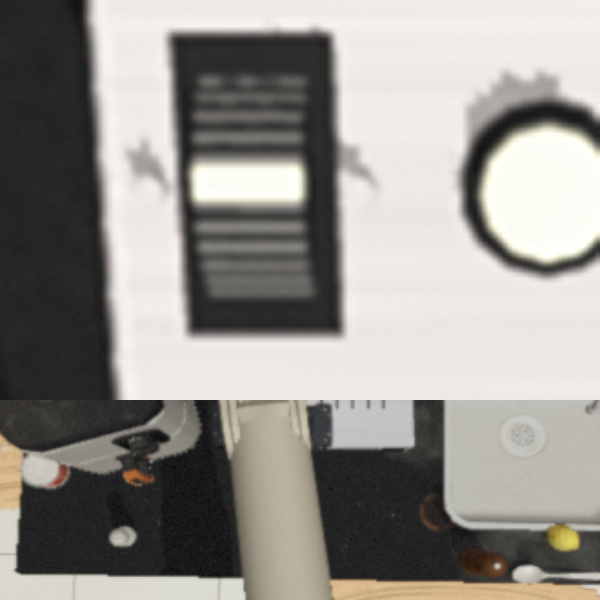

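The mark (crop (247,183)) lies on top in line with the studs, at about 2.45 rad. The tray is shut, no dish is left on the worktop, and the bystanders stand where they were.

```bash
python3 -c "
from h import *
print(order.close_job())"
```

```text
the job is handed in; nothing more can be done
None
```

The job is done and handed in: all four ramekins stand in the tray, the tray is latched shut, the thumbwheel mark is on top in line with the studs (about 2.45 rad), and the shaker, mill, lemon and tin are where they were.

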